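# Open the leaning cedar-bead jar

## Robot

A 6-joint arm with a two-finger parallel gripper is mounted at the origin on the work surface. World frame = base frame: x ahead of the robot, y to its left, z up, the work surface at z = 0. Lengths are in mm, angles in rad, forces in N, time in s.
With the tool pointing down it reaches from about 300 to 850 mm from the base axis. Payload 4.2 kg.
Tool frame: the origin (TCP) lies at the very end of the fingers, on their centre line; the grasp point (between the pads) lies 19 mm behind it (arm.tcp_to_grasp is the distance from the TCP to the grasp point, in mm); x points along the fingers, y is the direction in which the jaws open and shut, and the axes are right-handed (so a half turn about x gives the same grasp; the last joint's range is limited). The gripper opens to 91 mm and grips with 3 to 60 N. Pads are 32 mm wide; open, the fingers measure 118 mm over their backs; the gripper's body (76 mm by 178 mm) begins 60 mm behind the grasp point.
Start: joints at [1.214, 0.32, 1.565, -0, 1.257, -0.02], TCP at [190.022, 542.711, 213.976] pointing down, gripper open.
Joint ranges: [-3.11, 3.11], [-0.84, 2.01], [0.21, 2.61], [-1.34, 4.49], [0.05, 2.63], [-2.56, 2.56]. Speed limits (rad/s): [2.57, 2.57, 3.14, 3.14, 3.14, 3.14].

## Interface

Orientations are given as a unit quaternion [w, x, y, z].
In Python, from station import arm, inverse_kinematics, viewer, get_t, get_q, get_dq, get_joint_torque, get_eef_pos, get_ee_rot, get_ft_force, get_torque, get_grip_width gives the robot as it stands. The module is installed in compiled form; this text tells all that it offers. Calls block until the motion is done:
- arm.move_to(position, orientation): joint-space move of the TCP to a pose.
- arm.line_to(position, feed=150, rotation=None): straight line of the TCP; rotation=None keeps the orientation; feed is the mean speed in mm/s.
- arm.move_joints(angles): joint-space move.
- arm.set_gripper(opening): finger opening in mm; the grip force is fixed at half the most; returns when the fingers have stopped.
- arm.sleep(seconds).
- inverse_kinematics(position, orientation): joint angles nearest the present ones, or None.
- viewer.capture(name): name is "side" or "top" or "wrist"; returns a dict with "pixels" (400x640x3 uint8, red, green, blue), "z_map" (400x640 float32, mm along the optical axis (not along the pixel's ray), 0 where there is no reading), "fx", "fy", "cx", "cy" (pixels), "rvec" (rotation vector, rad) and "tvec" (3), from world to camera coordinates, as OpenCV has them. Camera axes: x right, y down, z forward; pixel columns grow to the right and rows downward; lengths in mm; the calibration is good to about 2 mm. A picture is of the moment at which its call begins.
A pose or a line that the arm cannot do raises arm.PlanningError and nothing moves.
- arm.finish_job(): hands the job in, once; it reports no verdict.
Readings, each from a call of its own:
- get_t(): time.
- get_q(): joint angles.
- get_dq(): joint speeds.
- get_joint_torque(): joint torques, N m.
- get_eef_pos(): TCP position.
- get_ee_rot(): TCP orientation.
- get_ft_force(): force on the tool from outside, world axes, zero at the start.
- get_torque(): the same for the moment, N m.
- get_grip_width(): finger opening in mm.
Only numpy, scipy, OpenCV 4.12 (cv2) and the standard library are available. Lean on these libraries where they do the work, as an engineer would, in place of code of your own. Each camera call takes 0.05 s, during which the arm holds its last target.

## Task

The amber bead jar leans towards you in its cork wedge on the seagrass cart. Break its black screw lid loose and unscrew it until it lifts free, lay it flat in the empty shallow woven tray, then lift the white sealing disc out of the jar's mouth by its knob and lay it in the tray beside the lid. Set both down rather than dropping them, and leave the lamp, mug, bead bowl and massage stick where they are.

Things in the scene. Friction and masses are not known exactly. Their poses are not given: they have to be found in the camera images.
- stand: Cork wedge, 130 mm deep (x), 110 wide (y), 30 high at its front (-x, the side facing the robot at yaw 0) and 91 at its back; holds the jar fast and stays where it is. Origin: centre of its underside, z up.
- jar: Square amber glass jar (66 mm) held fast in the wedge, leaning 25 degrees from vertical to the wedge's front (-x). Origin: centre of the rim of its round mouth (bore 34 mm, neck 40, 48 over threads); z out of the mouth along its axis, y level. Glass shoulders start 26 mm below the rim. Right-hand thread, 16.2 mm per turn: a lid rises 2.6 mm per rad.
- lid: Black ribbed screw lid, 57 mm diameter, 43 high, 40 to 85 g, hollow, on the jar's axis. Origin: centre of its open underside (22 mm below the jar's rim when closed); z out through its top. Anticlockwise seen from above its top: starts tight (under 1 N m), climbs the thread, stays put if let go, comes free after about 230 degrees (4.05 rad, 10 mm of rise) and then rests loose on the mouth.
- disc: White sealing disc lying loose on a ledge in the jar's mouth under the lid, 20 g: plate 32 mm across, 4 thick, with a round knob 15 mm across and 12 high in its middle. Origin: centre of the plate's underside, 5 mm below the rim at the start; z out through the knob, along the jar's axis. The knob's top is 11 mm above the rim, the plate's top 1 mm below it.
- tray: Empty shallow woven tray with a black wire rim, 150 mm (x) by 170 (y), rim 22 mm high, walls 7 thick, inner floor 6 mm above its origin; it stays where it is. Origin: centre of its underside, z up.
- lamp: White desk lamp, round base 116 mm across, 280 mm tall, 1.2 kg; leave it alone. Origin: centre of its underside.
- mug: Blue ceramic mug, 82 mm across, 92 tall, handle to its +y; leave it alone. Origin: centre of its underside.
- bowl: Dark wooden bowl of beads, 100 mm across, 45 tall; leave it alone. Origin: centre of its underside.
- stick: Plastic massage stick lying along its y, 300 mm long, 31 thick, near the cart's front edge; leave it alone. Origin: under its middle.

How it is judged:
By the outcome, as a careful person would: the job done as asked, in the order asked, and still so for the second after the job is handed in, with the robot touching nothing.
It also fails if it takes over 72 s, if anything falls off the work surface, if the arm or the gripper's body presses on something with over 40 N, if the wrist force passes 120 N, or if a joint passes its speed limit or range.

## Working session

There is one attempt and no reset: what is moved stays moved. The work goes in short steps, each a Python script; the robot and the scene stay as the last script left them, time stands still between calls to the robot, and variables do not carry over. Pictures are saved under pics/ and viewed, and the job is handed in when it is done.

```bash
mkdir -p pics; ls
python3 - <<'E'
from station import *
import cv2,numpy as np
for n in("side","top","wrist"):
    c=viewer.capture(n); cv2.imwrite(f"pics/{n}0.png",c["pixels"][:,:,::-1]); np.savez(f"{n}0.npz",**c)
    print(n,c["fx"],c["fy"],c["cx"],c["cy"],c["rvec"],c["tvec"])
print(get_t(),get_q(),get_eef_pos(),get_ee_rot(),get_grip_width(),get_ft_force(),arm.tcp_to_grasp)
E
```

```text
pics
side 510.56372048688894 510.56372048688894 320.9408858781274 193.46656434324512 [ 2.23554997 -0.30455187  0.15266257] [-568.70799352  162.16625009  927.07048913]
top 437.48311453292155 437.48311453292155 326.73602414955434 200.19642325504236 [ 2.17102626 -2.04223999  0.20804903] [-23.11380459 627.79097187 999.64468441]
wrist 328.2413463237926 328.2413463237926 322.1901953076499 204.24493524341446 [-2.3678231  -1.67877214 -0.23659875] [-575.54598366  -30.46223391  390.77599121]
0.15 [ 1.21401627e+00  3.20154002e-01  1.56538216e+00  1.26546510e-05
  1.25735437e+00 -1.99838883e-02] [189.87868144 542.36375248 213.31471541] [ 0.69701392  0.11806482  0.69719415 -0.11896473] 90.90850596993607 [ 0.64523911 -0.29860172 -0.2536372 ] 18.8
```

View pics/side0.png

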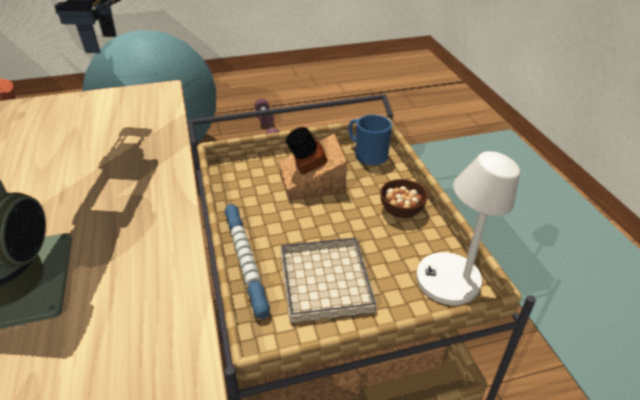

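View pics/top0.png

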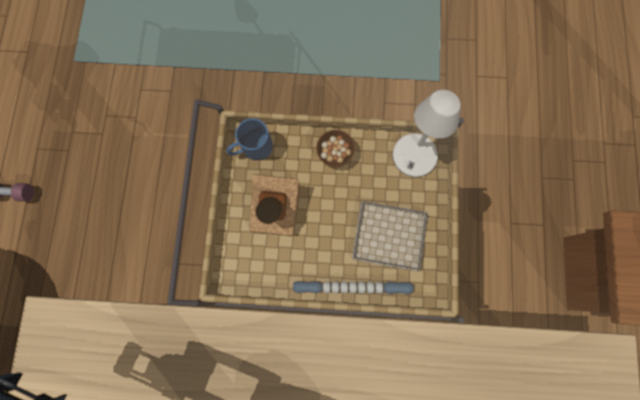

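View pics/wrist0.png

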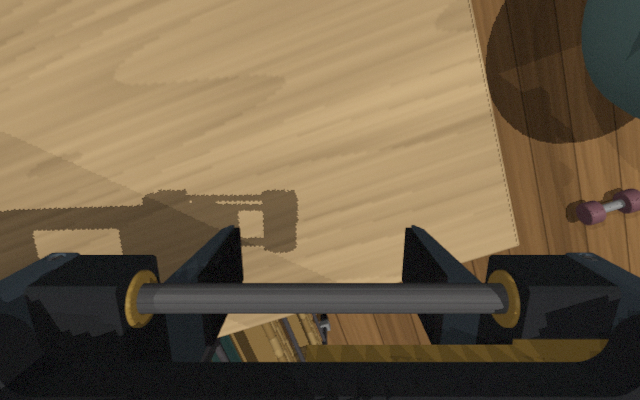

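The side view shows the lid at about (301,142), the wedge around (315,168) and the tray around (328,280). In the top view the lid is at (270,210), the wedge spans (250–298, 177–235), and the tray's corners are at (361,203), (427,211), (421,270) and (355,262). Next I'll turn these into positions and enlarge the crops.

```bash
cat > h.py <<'E'
import numpy as np,cv2
from scipy.spatial.transform import Rotation as R
def cloud(c):
    z=c["z_map"].astype(float); v,u=np.mgrid[0:z.shape[0],0:z.shape[1]]
    P=np.stack([(u-c["cx"])/c["fx"]*z,(v-c["cy"])/c["fy"]*z,z],-1)
    Rm=cv2.Rodrigues(np.array(c["rvec"],float))[0]
    W=(P-np.array(c["tvec"]))@Rm
    W[z<=0]=np.nan
    return W
E
python3 - <<'E'
from h import *
for n,pts in (("top",[(270,210),(266,205),(255,180),(290,182),(292,230),(253,230),(361,203),(427,211),(421,270),(355,262),(392,236),(325,250),(325,200),(325,100),(440,290),(310,350)]),("side",[(301,137),(300,150),(320,190),(328,280),(260,240)])):
    c=dict(np.load(n+"0.npz")); W=cloud(c)
    for p in pts: print(n,p,W[p[1],p[0]].round(1))
    s=c["pixels"][:,:,::-1]
    crop=s[160:290,230:450] if n=="top" else s[110:330,220:400]
    cv2.imwrite(f"pics/{n}0c.png",cv2.resize(crop,None,fx=3.5 if n=="top" else 2.7,fy=3.5 if n=="top" else 2.7,interpolation=cv2.INTER_CUBIC))
    # heights map stats
E
```

```text
top (270, 210) [583.4 141.2 132.5]
top (266, 205) [594.  150.9 134.9]
top (255, 180) [664.1 191.5  81. ]
top (290, 182) [663.7 106.3  83.1]
top (292, 230) [554.5  97.1  31.8]
top (253, 230) [548.8 193.9  30.4]
top (361, 203) [636.4 -71.4  15.9]
top (427, 211) [ 629.4 -243.1   -1.9]
top (421, 270) [ 4.780e+02 -2.299e+02  1.000e-01]
top (355, 262) [487.8 -64.3  -0.6]
top (392, 236) [ 558.4 -154.3    4. ]
top (325, 250) [513.4  12.9  -3. ]
top (325, 200) [642.2  20.9  -1.3]
top (325, 100) [1265.8   65.8 -753. ]
top (440, 290) [ 431.8 -276.5    4.7]
top (310, 350) [270.5  34.   -0.5]
side (301, 137) [584.6 136.1 130.1]
side (300, 150) [577.9 119.2 109.4]
side (320, 190) [613.5  89.4  17.6]
side (328, 280) [ 561.2 -152.5    5.3]
side (260, 240) [461.3 -12.1   0.5]
```

Run:
```python
from h import *
c=dict(np.load("top0.npz")); W=cloud(c)
px=c["pixels"].astype(int)
# dark pixels near lid
for n in("top","side"):
    c=dict(np.load(n+"0.npz")); W=cloud(c); px=c["pixels"].astype(int)
    r=(slice(190,230),slice(245,300)) if n=="top" else (slice(120,165),slice(275,330))
    w=W[r].reshape(-1,3); d=px[r].reshape(-1,3)
    m=(d.max(1)<55); q=w[m]; print(n,m.sum(),np.nanmin(q,0),np.nanmax(q,0),np.nanmean(q,0))
    # top plane
    m=np.isfinite(q[:,0]);
```

```text
top 36 [563.80887448 122.34836902 107.15724456] [614.4883491  171.62344549 140.1791856 ] [598.01473287 148.67015125 128.07200886]
side 695 [553.41135267 109.51699934  22.96013008] [651.54586503 293.84492492 141.30578506] [584.34238349 132.44015155 116.94466502]
```

View pics/top0c.png

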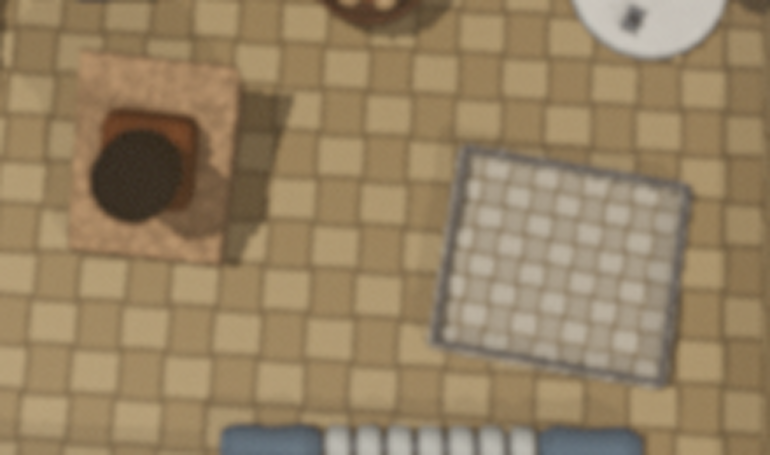

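View pics/side0c.png

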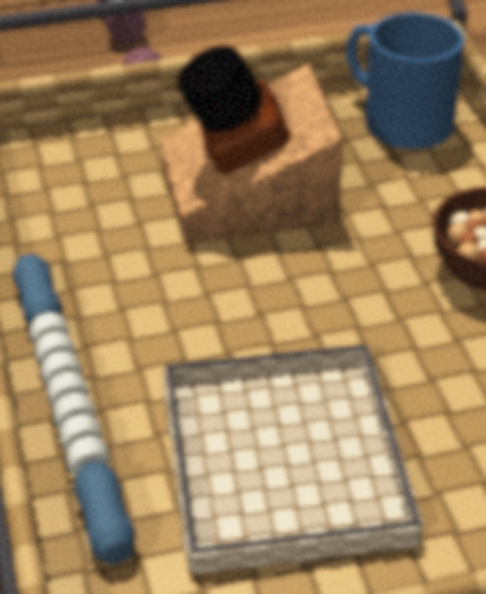

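Run:
```python
from h import *
from station import get_eef_pos,get_ee_rot
c=dict(np.load("wrist0.npz")); Rm=cv2.Rodrigues(c["rvec"])[0]; C=-Rm.T@c["tvec"]
q=get_ee_rot(); T=R.from_quat([*q[1:],q[0]]).as_matrix()
print("cam pos in tool",T.T@(C-get_eef_pos()),"cam axes in tool",(T.T@Rm.T).round(3).tolist()); print("tool",T.round(3))
allp=[]
for n in("top","side"):
    c=dict(np.load(n+"0.npz")); W=cloud(c).reshape(-1,3)
    d=W[np.isfinite(W[:,0])]
    a=d[(abs(d[:,0]-605)<75)&(abs(d[:,1]-143)<65)]
    # wedge plane by ransac
    w=a[(a[:,2]>25)&(a[:,2]<95)]
    best=None; g=np.random.default_rng(0)
    for i in range(3000):
        p=w[g.choice(len(w),3,False)]; nn=np.cross(p[1]-p[0],p[2]-p[0]); nn/=np.linalg.norm(nn)+1e-9
        if nn[2]<0.75 or nn[2]>.97: continue
        m=abs((w-p[0])@nn)<2
        if best is None or m.sum()>best.sum(): best=m
    p=w[best]; c0=p.mean(0); nn=np.linalg.svd(p-c0,full_matrices=False)[2][2]; nn*=np.sign(nn[2])
    print(n,len(w),best.sum(),c0,nn,"tilt",np.degrees(np.arccos(nn[2])),"yaw",np.degrees(np.arctan2(-nn[1],-nn[0])))
    rect=cv2.minAreaRect(p[:,:2].astype(np.float32)); print(rect)
    # tray
    t=d[(abs(d[:,0]-558)<110)&(abs(d[:,1]+153)<115)&(d[:,2]>9)&(d[:,2]<30)]
    print("tray",len(t),cv2.minAreaRect(t[:,:2].astype(np.float32)))
```

```text
cam pos in tool [-170.17524689    1.00254495  -78.73237334] cam axes in tool [[-0.001, -0.277, 0.961], [1.0, -0.001, 0.0], [0.001, 0.961, 0.277]]
tool [[-0.     0.33   0.944]
 [-0.001  0.944 -0.33 ]
 [-1.    -0.001 -0.   ]]
top 1961 1176 [612.62296279 142.64636149  59.32939317] [-0.40648111  0.0239577   0.91334502] tilt 24.028218913858193 yaw -3.373069203292187
((610.0580444335938, 147.24813842773438), (110.30526733398438, 129.94703674316406), 86.6596450805664)
tray 918 ((557.9791870117188, -146.45608520507812), (170.84088134765625, 150.69155883789062), 83.38665008544922)
side 2451 1102 [609.5886568  133.12648212  59.08126471] [-0.40332811  0.02036754  0.91482873] tilt 23.818584483342185 yaw -2.890905775799774
((608.677978515625, 145.34967041015625), (114.2793960571289, 130.66563415527344), 86.4984359741211)
tray 1700 ((556.3948364257812, -148.47250366210938), (173.85235595703125, 150.83438110351562), 83.49908447265625)
```

```bash
cat >> h.py <<'E'
def frame(yaw,tilt=np.radians(25)):
    # jar frame axes in world as columns
    return (R.from_euler('z',yaw)*R.from_euler('y',-tilt)).as_matrix()
E
python3 - <<'E'
from h import *
from scipy.optimize import least_squares
J=frame(np.radians(-3.3)); n=J[:,2]; print(n)
for k in("top","side"):
    c=dict(np.load(k+"0.npz")); W=cloud(c); px=c["pixels"].astype(int)
    ok=np.isfinite(W[...,0])&(px.max(-1)<75)
    d=W[ok]; a=d[(abs(d[:,0]-590)<50)&(abs(d[:,1]-143)<50)&(d[:,2]>85)]
    L=a@J
    print(k,len(L),np.percentile(L,[1,5,50,95,99],axis=0).round(1).tolist())
    top=L[L[:,2]>np.percentile(L[:,2],95)-5]
    print(" topplane",np.median(top[:,2]),"circle",cv2.minEnclosingCircle(top[:,:2].astype(np.float32)), top.mean(0))
    f=lambda p:np.where(L[:,2]<p[2]-3,np.hypot(L[:,0]-p[0],L[:,1]-p[1])-28.5,np.minimum(abs(L[:,2]-p[2]),abs(np.hypot(L[:,0]-p[0],L[:,1]-p[1])-28.5)))
    s=least_squares(f,[*top[:,:2].mean(0),np.median(top[:,2])],loss='soft_l1',f_scale=1.5,method='trf')
    print(" fit",s.x,"world top centre",J@s.x,np.median(abs(s.fun)))
E
```

```text
[-0.42191748  0.02432761  0.90630779]
top 518 [[548.6, 153.8, -166.3], [552.3, 155.6, -156.4], [576.8, 177.7, -124.4], [597.1, 200.3, -121.4], [598.1, 204.3, -120.6]]
 topplane -123.73047821422345 circle ((573.11181640625, 179.77676391601562), 26.979507446289062) [ 572.49481246  180.23204874 -123.6702077 ]
 fit [ 569.3599751   182.23795649 -123.67889231] world top centre [577.83236854 149.22303762 128.53077979] 0.814528228582553
side 724 [[542.9, 149.7, -178.7], [546.6, 152.2, -167.1], [571.8, 161.0, -132.8], [594.7, 193.0, -121.8], [597.0, 200.1, -121.0]]
 topplane -123.15959916084677 circle ((567.8229370117188, 176.2311553955078), 27.95912742614746) [ 568.42620914  175.11361518 -123.28952471]
 fit [ 568.49249172  181.71655951 -123.02728066] world top centre [576.74252521 148.76361459 128.75472618] 0.7782805831545172
```

```bash
cat >> h.py <<'E'
def wxyz(M):
    q=R.from_matrix(M).as_quat(); return [q[3],q[0],q[1],q[2]]
def toolrot(J,th):
    # tool x = -n ; tool y = jar x rotated by th about n
    n=J[:,2]; y=np.cos(th)*J[:,0]+np.sin(th)*J[:,1]; x=-n
    return np.stack([x,y,np.cross(x,y)],1)
E
python3 - <<'E'
from h import *
from station import *
J=frame(np.radians(-3.3)); n=J[:,2]
top=J@np.array([570.5,178.5,-123.5]); print(top)
for d in (-35,60,120):
  for th in np.radians(np.arange(-180,180,30)):
    q=inverse_kinematics((top+d*n).tolist(),wxyz(toolrot(J,th)))
    print(d,round(np.degrees(th)),None if q is None else np.round(q,2))
E
```

```text
[578.5732191  145.43615543 129.17470662]
-35 -180 [ 0.3   0.32  1.99 -0.36  0.44 -2.49]
-35 -150 None
-35 -120 None
-35 -90 [ 0.3   0.32  1.99 -0.36  0.44  2.22]
-35 -60 [ 0.3   0.32  1.99 -0.36  0.44  1.7 ]
-35 -30 [ 0.3   0.32  1.99 -0.36  0.44  1.18]
-35 0 [ 0.3   0.32  1.99 -0.36  0.44  0.65]
-35 30 [ 0.3   0.32  1.99 -0.36  0.44  0.13]
-35 60 [ 0.3   0.32  1.99 -0.36  0.44 -0.4 ]
-35 90 [ 0.3   0.32  1.99 -0.36  0.44 -0.92]
-35 120 [ 0.3   0.32  1.99 -0.36  0.44 -1.44]
-35 150 [ 0.3   0.32  1.99 -0.36  0.44 -1.97]
60 -180 None
60 -150 None
60 -120 None
60 -90 [ 0.33  0.16  1.95 -0.27  0.64  2.15]
60 -60 [ 0.33  0.16  1.95 -0.27  0.64  1.63]
60 -30 [ 0.33  0.16  1.95 -0.27  0.64  1.1 ]
60 0 [ 0.33  0.16  1.95 -0.27  0.64  0.58]
60 30 [ 0.33  0.16  1.95 -0.27  0.64  0.06]
60 60 [ 0.33  0.16  1.95 -0.27  0.64 -0.47]
60 90 [ 0.33  0.16  1.95 -0.27  0.64 -0.99]
60 120 [ 0.33  0.16  1.95 -0.27  0.64 -1.51]
60 150 [ 0.33  0.16  1.95 -0.27  0.64 -2.04]
120 -180 None
120 -150 None
120 -120 None
120 -90 [ 0.36  0.07  1.9  -0.25  0.78  2.13]
120 -60 [ 0.36  0.07  1.9  -0.25  0.78  1.6 ]
120 -30 [ 0.36  0.07  1.9  -0.25  0.78  1.08]
120 0 [ 0.36  0.07  1.9  -0.25  0.78  0.56]
120 30 [ 0.36  0.07  1.9  -0.25  0.78  0.03]
120 60 [ 0.36  0.07  1.9  -0.25  0.78 -0.49]
120 90 [ 0.36  0.07  1.9  -0.25  0.78 -1.01]
120 120 [ 0.36  0.07  1.9  -0.25  0.78 -1.54]
120 150 [ 0.36  0.07  1.9  -0.25  0.78 -2.06]
```

Run:
```python
from h import *
from station import *
J=frame(np.radians(-3.3)); n=J[:,2]
top=J@np.array([570.5,178.5,-123.5])
arm.move_to((top+70*n).tolist(),wxyz(toolrot(J,np.radians(-102))))
print(get_t(),get_q(),get_eef_pos(),get_ft_force())
c=viewer.capture("wrist"); np.savez("wrist1.npz",**c); cv2.imwrite("pics/wrist1.png",c["pixels"][:,:,::-1])
W=cloud(c); px=c["pixels"].astype(int)
L=W@J
m=np.isfinite(W[...,0])&(px.max(-1)<70)&(abs(L[...,0]-570)<45)&(abs(L[...,1]-178)<45)&(abs(L[...,2]+123.5)<6)
t=L[m]; print(len(t),np.median(t[:,2]),cv2.minEnclosingCircle(t[:,:2].astype(np.float32)),np.percentile(t,[1,50,99],axis=0).round(1).tolist())
w=W[m]; c0=w.mean(0); nn=np.linalg.svd(w-c0,full_matrices=False)[2][2]; print(nn*np.sign(nn[2]),n)
```

```text
2.1917 [ 0.3383983   0.14657299  1.94352789 -0.26770575  0.66239742  2.35471876] [549.09097711 147.54697946 192.74079433] [-0.25135488 -0.17344366  0.33757677]
3878 -124.19362627823321 ((571.3721313476562, 184.03550720214844), 28.01732063293457) [[546.4, 157.8, -127.1], [572.8, 183.7, -124.2], [597.9, 209.9, -122.7]]
[-0.4108123   0.01922128  0.9115173 ] [-0.42191748  0.02432761  0.90630779]
```

View pics/wrist1.png

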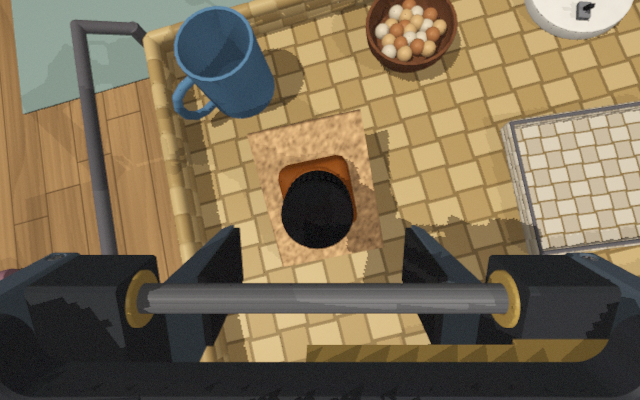

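The lid is centred at about (318,209), slightly off the finger centre line at column 322. That gives a corrected centre of about (571, 182.7). I'll descend with the jaws along jar x first and use the side force to check the centring.

```bash
cat >> h.py <<'E'
J=frame(np.radians(-3.3)); n=J[:,2]
E
python3 - <<'E'
from h import *
from station import *
top=J@np.array([571.5,182.7,-123.7])
Rm=toolrot(J,np.radians(-12))
arm.move_to((top+40*n).tolist(),wxyz(Rm))
f0=np.array(get_ft_force()); m0=np.array(get_torque())
arm.line_to((top-35*n).tolist(),feed=80)
f1=np.array(get_ft_force())
print("descended",get_t(),(f1-f0)@J,get_eef_pos()@J)
arm.set_gripper(50)
f2=np.array(get_ft_force())
print("closed",get_t(),get_grip_width(),"F jar",(f2-f1)@J,"pos",get_eef_pos()@J,"want",(top-35*n)@J,"M",(np.array(get_torque())-m0)@J)
c=viewer.capture("wrist");cv2.imwrite("pics/wrist2.png",c["pixels"][:,:,::-1])
E
```

```text
descended 4.7167 [ 1.35983181  1.04556514 -1.21683252] [ 571.91525715  182.81970551 -158.32187937]
closed 5.3417 56.17185479258813 F jar [-1.8108199  -0.43762944  2.26005175] pos [ 571.50463154  182.70805921 -158.58279522] want [ 571.5  182.7 -158.7] M [ 0.01035981  0.12714392 -0.02532239]
```

View pics/wrist2.png

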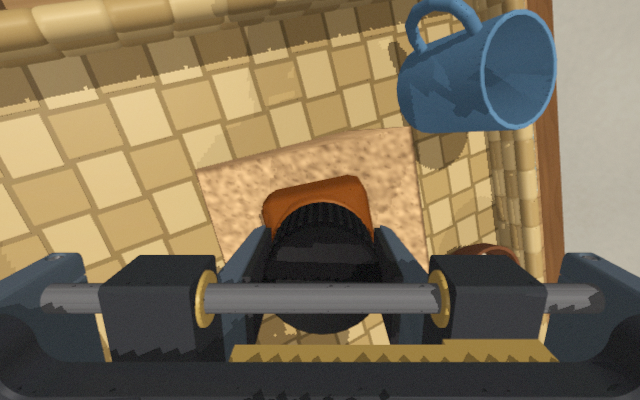

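The jaws are closed on the lid at 56.2 mm with almost no side force, so jar x is centred. Now I'll regrip at −102° and twist.

Run:
```python
from h import *
from station import *
base=J@np.array([571.5,182.7,-158.7])
arm.set_gripper(91)
p=base
for th in (-57,-102):
    arm.line_to(p.tolist(),feed=150,rotation=wxyz(toolrot(J,np.radians(th))))
f1=np.array(get_ft_force()); print(get_t(),get_q().round(2))
arm.set_gripper(50)
f2=np.array(get_ft_force())
print("closed",get_t(),get_grip_width(),"F",((f2-f1)@J).round(2),"M",(np.array(get_torque())@J).round(3))
tot=0
for step in (15,15):
    tot+=step; a=np.radians(tot)
    arm.line_to((base+2.6*a*n).tolist(),feed=20,rotation=wxyz(toolrot(J,np.radians(-102+tot))))
    print(tot,get_t(),"F",((np.array(get_ft_force())-f1)@J).round(2),"M",(np.array(get_torque())@J).round(3),get_grip_width())
```

```text
7.95 [ 0.31  0.32  1.99 -0.36  0.45  2.44]
closed 8.575 56.53074890865969 F [0.67 0.18 0.95] M [-0.032  0.382  0.022]
15 8.9833 F [-0.68  0.04 -1.27] M [-0.087  0.425  0.026] 56.28123513214481
30 9.3917 F [-1.35  1.26  0.36] M [0.001 0.426 0.022] 55.95485822006168
```

Run:
```python
from h import *
from station import *
base=J@np.array([571.5,182.7,-158.7])
tot=30
for step in (40,40):
    tot+=step; a=np.radians(tot)
    arm.line_to((base+2.6*a*n).tolist(),feed=6,rotation=wxyz(toolrot(J,np.radians(-102+tot))))
    print(tot,get_t(),"F",(np.array(get_ft_force())@J).round(2),"M",(np.array(get_torque())@J).round(3),get_grip_width())
c=viewer.capture("wrist"); np.savez("wrist3.npz",**c); cv2.imwrite("pics/wrist3.png",c["pixels"][:,:,::-1])
W=cloud(c); px=c["pixels"].astype(int)
L=W@J
m=np.isfinite(W[...,0])&(px.max(-1)<70)&(abs(L[...,0]-571.5)<20)&(abs(L[...,1]-183)<20)&(abs(L[...,2]+120)<15)
print(m.sum(),np.percentile(L[m][:,2],[5,25,50,75,95]))
```

```text
70 10.2417 F [ 0.1  1.  -0.9] M [-0.093  0.362  0.039] 56.66133051415322
110 11.0917 F [-0.9  -0.01 -1.29] M [-0.058  0.295  0.107] 56.72669356205811
3924 [-120.18172121 -119.63489461 -119.26699578 -118.88644542 -118.35233538]
```

View pics/wrist3.png

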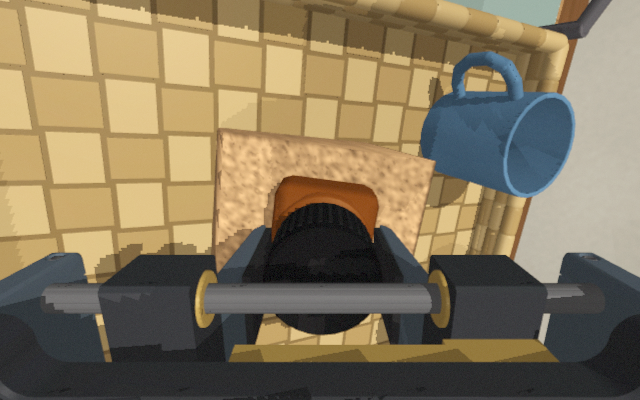

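The lid's top has risen about 4.9 mm for 110° of turn, which matches the thread pitch. I'll carry on until it comes free.

Run:
```python
from h import *
from station import *
base=J@np.array([571.5,182.7,-158.7])
tot=110
for step in (45,45,40,10):
    tot+=step; a=np.radians(tot)
    arm.line_to((base+2.6*a*n).tolist(),feed=6,rotation=wxyz(toolrot(J,np.radians(-102+tot))))
    print(tot,get_t(),"F",(np.array(get_ft_force())@J).round(2),"M",(np.array(get_torque())@J).round(3),get_grip_width())
arm.line_to((base+(2.6*a+4)*n).tolist(),feed=15)
print(get_t(),"F",(np.array(get_ft_force())@J).round(2),get_q().round(2))
c=viewer.capture("wrist"); W=cloud(c); px=c["pixels"].astype(int); L=W@J
m=np.isfinite(W[...,0])&(px.max(-1)<70)&(abs(L[...,0]-571.5)<20)&(abs(L[...,1]-183)<20)&(abs(L[...,2]+115)<20)
print(m.sum(),np.percentile(L[m][:,2],[5,50,95]),"expected",-123.7+2.6*a+4)
```

```text
155 12.075 F [-0.17 -0.34 -1.78] M [-0.029  0.259  0.037] 56.378107315969935
200 13.0083 F [ 0.11  0.08 -1.41] M [ 0.045  0.229 -0.018] 56.519259175687985
240 13.8583 F [-1.27  0.33 -0.02] M [ 0.004  0.395 -0.024] 56.595859267430136
250 14.1833 F [-0.27 -0.13 -1.01] M [ 0.039  0.364 -0.009] 56.36203905398622
14.6 F [-0.35  0.47 -0.3 ] [ 0.31  0.3   1.98 -0.34  0.48 -1.94]
3951 [-109.67822329 -108.61110512 -107.65339974] expected -108.35535986203686
```

Run:
```python
from h import *
c=dict(np.load("side0.npz")); W=cloud(c).reshape(-1,3); W=W[np.isfinite(W[:,0])]
a=W[(W[:,0]>560)&(W[:,0]<900)&(W[:,1]<-60)&(W[:,1]>-400)]
c=dict(np.load("top0.npz")); W=cloud(c).reshape(-1,3); W=W[np.isfinite(W[:,0])]
a=np.vstack([a,W[(W[:,0]>560)&(W[:,0]<900)&(W[:,1]<-60)&(W[:,1]>-400)]])
for lo,hi in((10,30),(30,70),(70,120),(120,180),(180,230),(230,300)):
    b=a[(a[:,2]>lo)&(a[:,2]<hi)]; print(lo,len(b),np.percentile(b,[2,50,98],axis=0).round(0).tolist() if len(b) else '')
from station import *
for th in (0,np.pi,np.pi/4,-np.pi/4,np.pi/2,-np.pi/2):
    T=frame(np.radians(-6.6),0); q=inverse_kinematics([562,-110,60],wxyz(toolrot(T,th))); print(th,None if q is None else np.round(q,2))
```

```text
10 7476 [[569.0, -311.0, 11.0], [758.0, -221.0, 16.0], [843.0, -70.0, 29.0]]
30 4335 [[569.0, -318.0, 31.0], [784.0, -300.0, 44.0], [858.0, -75.0, 51.0]]
70 211 [[794.0, -226.0, 71.0], [797.0, -222.0, 94.0], [805.0, -210.0, 119.0]]
120 209 [[793.0, -225.0, 121.0], [797.0, -223.0, 146.0], [805.0, -214.0, 170.0]]
180 1298 [[748.0, -263.0, 204.0], [769.0, -244.0, 220.0], [822.0, -168.0, 230.0]]
230 3530 [[757.0, -256.0, 231.0], [785.0, -226.0, 260.0], [829.0, -180.0, 275.0]]
0 [-0.21  0.45  1.78 -0.    0.91 -0.1 ]
3.141592653589793 None
0.7853981633974483 [-0.21  0.45  1.78 -0.    0.91 -0.88]
-0.7853981633974483 [-0.21  0.45  1.78 -0.    0.91  0.69]
1.5707963267948966 [-0.21  0.45  1.78 -0.    0.91 -1.67]
-1.5707963267948966 [-0.21  0.45  1.78 -0.    0.91  1.47]
```

Run:
```python
from h import *
from station import *
p=np.array(get_eef_pos())
arm.line_to((p+60*n).tolist(),feed=120)
T=frame(np.radians(-6.6),0); q=wxyz(toolrot(T,0))
xy=np.array([557.5,-147.5])+T[:2,1]*38
arm.move_to([*xy,110],q)
c=viewer.capture("side"); cv2.imwrite("pics/side4.png",cv2.resize(c["pixels"][60:340,180:560,::-1],None,fx=2,fy=2))
arm.line_to([*xy,19],feed=70)
arm.sleep(0.2)
f0=np.array(get_ft_force())
z=19
while z>9.5:
    z-=0.7; arm.line_to([*xy,z],feed=12)
    f=np.array(get_ft_force())-f0
    print(round(z,1),f.round(1),get_eef_pos()[2].round(2))
    if f[2]>3.5: break
print(get_t())
c=viewer.capture("side"); cv2.imwrite("pics/side5.png",cv2.resize(c["pixels"][200:340,240:420,::-1],None,fx=4,fy=4))
```

```text
18.3 [-0.2  1.1 -0.6] 18.31
17.6 [-0.4  0.5 -1.1] 17.5
16.9 [ 0.8  0.7 -1. ] 16.84
16.2 [ 0.2  0.2 -1. ] 16.14
15.5 [-0.   0.4 -0.9] 15.46
14.8 [-0.6  1.1 -0.4] 14.74
14.1 [ 0.6  0.4 -0.7] 14.06
13.4 [-1.4  0.4  4.6] 13.99
20.65
```

View pics/side4.png

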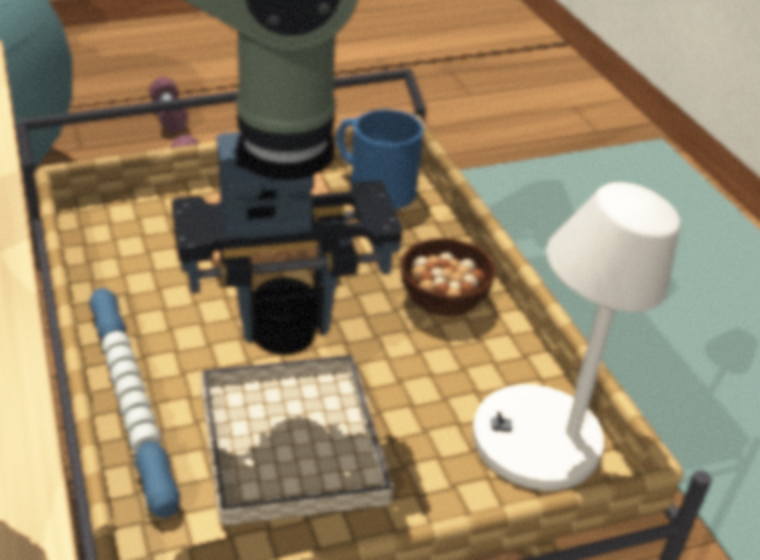

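View pics/side5.png

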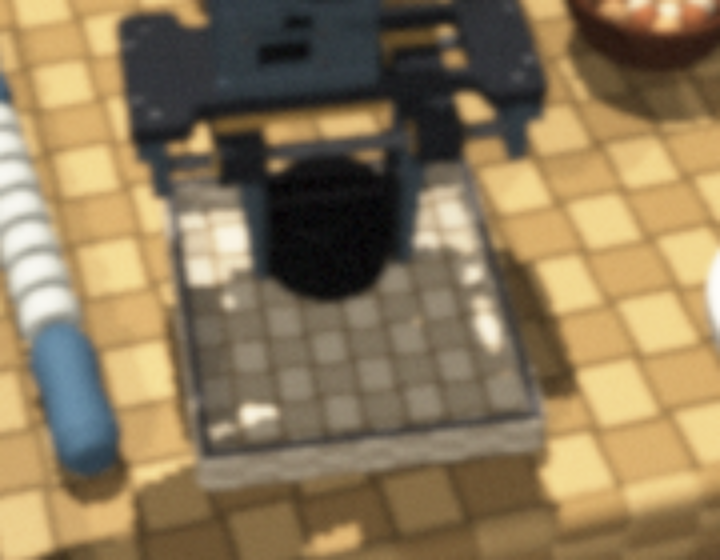

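Contact came at z = 14.0, as predicted, and the lid sits flat at about (328,230) in the crop. I'll release it and go back to look at the disc.

Run:
```python
from h import *
from station import *
p=np.array(get_eef_pos())
arm.set_gripper(74)
arm.line_to([p[0],p[1],130],feed=150)
rim=np.array([571.5,182.7,-144.7])
arm.move_to((J@(rim+[0,0,75])).tolist(),wxyz(toolrot(J,0)))
print(get_t(),get_eef_pos()@J,get_q().round(2))
c=viewer.capture("wrist"); np.savez("wrist6.npz",**c); cv2.imwrite("pics/wrist6.png",c["pixels"][:,:,::-1])
cv2.imwrite("pics/wrist6c.png",cv2.resize(c["pixels"][150:290,240:400,::-1],None,fx=4.5,fy=4.5))
W=cloud(c); px=c["pixels"].astype(int); L=W@J-rim
sl=np.isfinite(W[...,0])&(np.hypot(L[...,0],L[...,1])<25)
m=sl&(abs(L[...,2]-11)<4); t=L[m]
print("knob",len(t),np.median(t,axis=0),cv2.minEnclosingCircle(t[:,:2].astype(np.float32)))
m=sl&(px.min(-1)>130); t=L[m]; print("white",len(t),np.percentile(t,[2,50,98],axis=0).round(1).tolist())
s=viewer.capture("side"); cv2.imwrite("pics/side6.png",cv2.resize(s["pixels"][90:330,220:420,::-1],None,fx=2.5,fy=2.5))
```

```text
23.1333 [571.49318172 182.14253036 -70.20732313] [ 0.34  0.18  1.95 -0.28  0.63  0.59]
knob 290 [-0.38406845  2.26731003 10.33652553] ((-0.5963027477264404, 1.6775212287902832), 7.4097514152526855)
white 1232 [[-15.0, -12.3, -4.0], [-0.4, 3.8, -1.2], [13.7, 16.4, 11.2]]
```

View pics/wrist6.png

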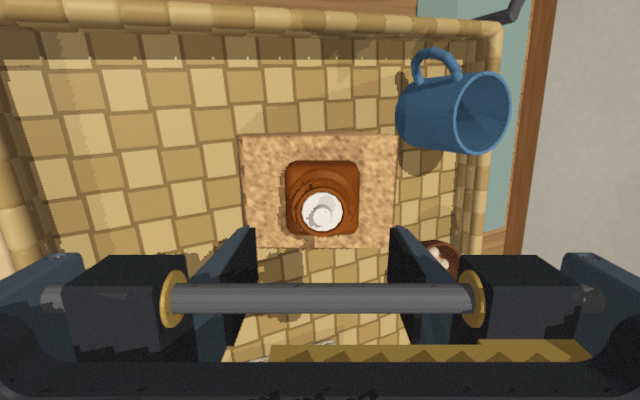

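View pics/wrist6c.png

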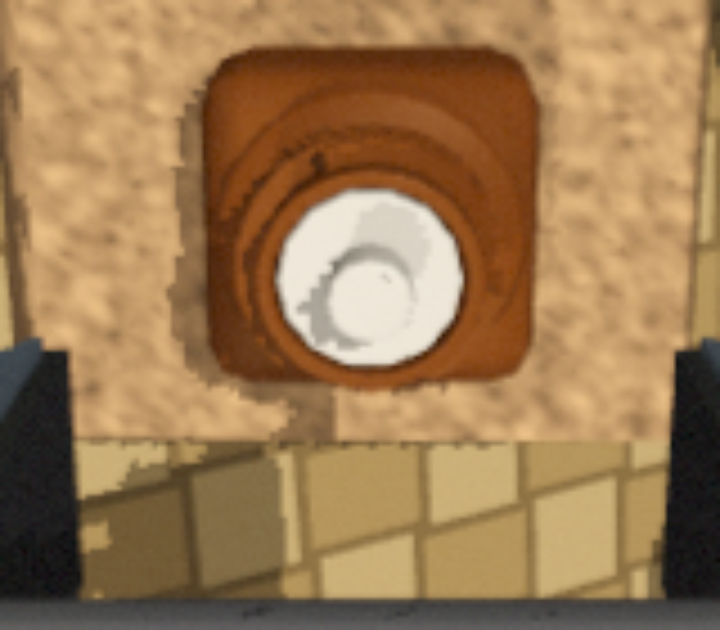

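View pics/side6.png

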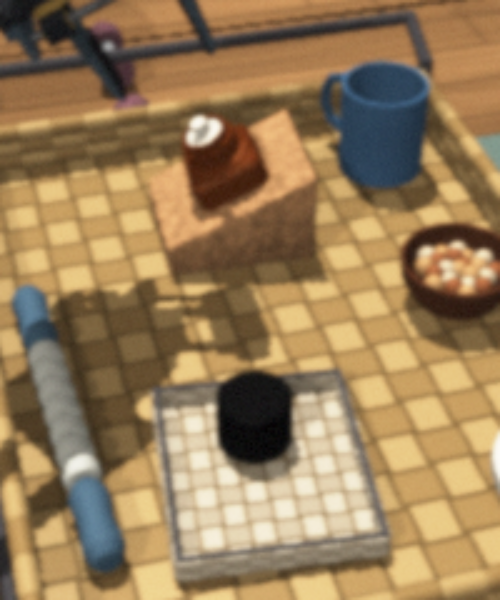

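The disc is seated with its knob at crop (371,297), within 2 mm of the jar's axis. The lid lies flat in the tray. Now I'll grip the knob.

Run:
```python
from h import *
from station import *
rim=np.array([571.3,183.5,-144.7])
arm.set_gripper(45)
arm.line_to((J@(rim+[0,0,20])).tolist(),feed=100)
arm.sleep(.15); f0=np.array(get_ft_force())
arm.line_to((J@(rim+[0,0,2.2])).tolist(),feed=25)
f=(np.array(get_ft_force())-f0)@J; print("down",f.round(1),get_eef_pos()@J-rim)
if f[2]<6:
    arm.set_gripper(8)
    print("closed",get_t(),get_grip_width(),((np.array(get_ft_force())-f0)@J).round(1))
    arm.line_to((J@(rim+[0,0,14])).tolist(),feed=20)
    print(get_grip_width(),((np.array(get_ft_force())-f0)@J).round(1))
    arm.line_to((J@(rim+[0,0,75])).tolist(),feed=100)
    print(get_t(),get_grip_width())
    c=viewer.capture("wrist"); cv2.imwrite("pics/wrist7.png",c["pixels"][:,:,::-1])
    s=viewer.capture("side"); cv2.imwrite("pics/side7.png",cv2.resize(s["pixels"][60:220,220:420,::-1],None,fx=3,fy=3))
```

```text
down [-0.7  0.4  0. ] [0.09540976 0.01695185 2.21072126]
closed 26.1667 13.138831708509908 [-0.2  0.5  0.2]
13.415588529116965 [-0.2  1.1  1. ]
27.6667 13.622088715238842
```

View pics/wrist7.png

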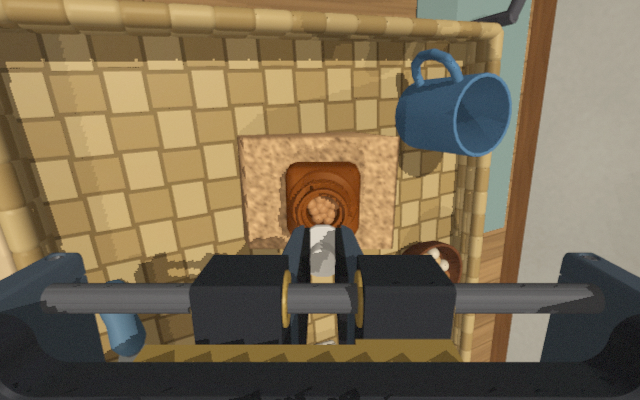

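View pics/side7.png

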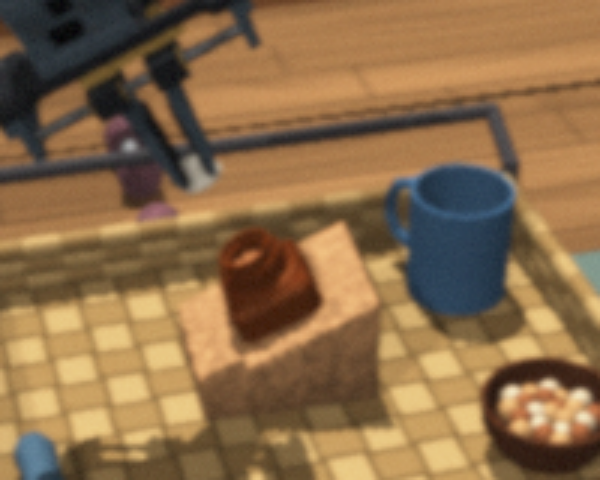

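The disc is gripped in the jaws at about (320,248), and the jar's mouth is open. Now I'll place it beside the lid.

Run:
```python
from h import *
from station import *
T=frame(np.radians(-6.6),0); q=wxyz(toolrot(T,0))
xy=np.array([557.5,-147.5])-T[:2,1]*42
arm.move_to([*xy,120],q)
print(get_t(),get_grip_width())
s=viewer.capture("side"); cv2.imwrite("pics/side8.png",cv2.resize(s["pixels"][150:340,220:420,::-1],None,fx=3,fy=3))
arm.line_to([*xy,19],feed=60)
arm.sleep(0.2)
f0=np.array(get_ft_force()); z=19
while z>8.5:
    z-=0.6; arm.line_to([*xy,z],feed=12)
    f=np.array(get_ft_force())-f0
    print(round(z,1),f.round(1),get_eef_pos()[2].round(2))
    if f[2]>3: break
s=viewer.capture("side"); cv2.imwrite("pics/side9.png",cv2.resize(s["pixels"][200:340,240:420,::-1],None,fx=4,fy=4))
print(get_t())
```

```text
29.0667 13.712507533690392
18.4 [0.1 0.5 1. ] 18.38
17.8 [0.2 0.2 0.1] 17.74
17.2 [-0.1 -1.   0.3] 17.12
16.6 [-0.3  0.6  0.6] 16.58
16.0 [-0.3  0.4  0.5] 15.96
15.4 [ 0.2 -0.4  1.1] 15.34
14.8 [-0.7 -0.8  0.3] 14.77
14.2 [-0.5  0.2  0.3] 14.16
13.6 [-0.8  0.4  1.2] 13.54
13.0 [-0.7  1.   4.2] 13.29
33.7
```

View pics/side8.png

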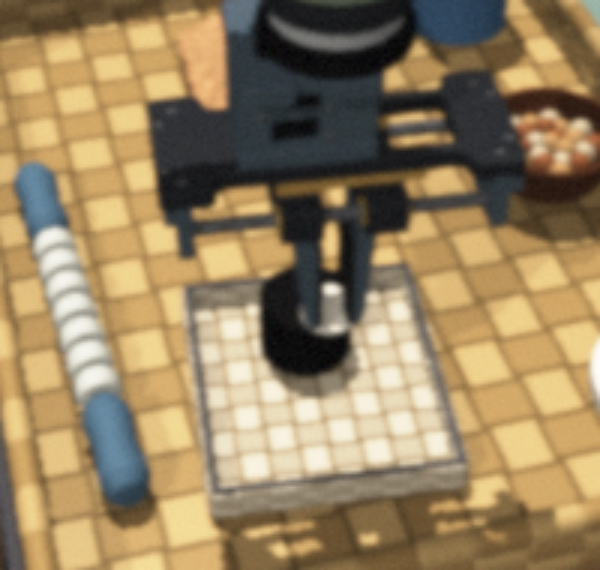

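View pics/side9.png

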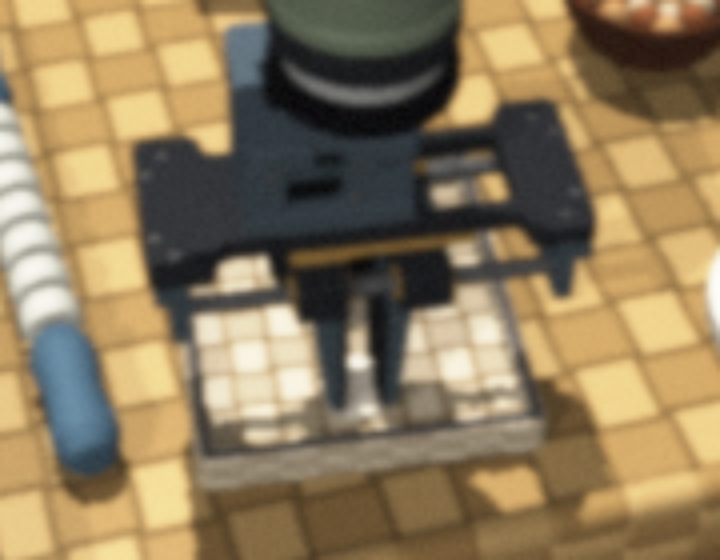

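Contact came at z ≈ 13.3, against 13 expected. I'll release, back off and check.

Run:
```python
from h import *
from station import *
p=np.array(get_eef_pos())
arm.set_gripper(40)
arm.line_to([p[0],p[1],60],feed=60)
arm.line_to([p[0],p[1],180],feed=150)
arm.line_to([440,p[1]+60,260],feed=200)
arm.sleep(.3)
print(get_t())
for k,(r,f) in dict(side=((slice(90,330),slice(200,520)),2.4),top=((slice(90,310),slice(190,480)),2.7)).items():
    c=viewer.capture(k); np.savez(k+"F.npz",**c); cv2.imwrite(f"pics/{k}F.png",cv2.resize(c["pixels"][r][:,:,::-1],None,fx=f,fy=f))
```

```text
37.375
```

View pics/sideF.png

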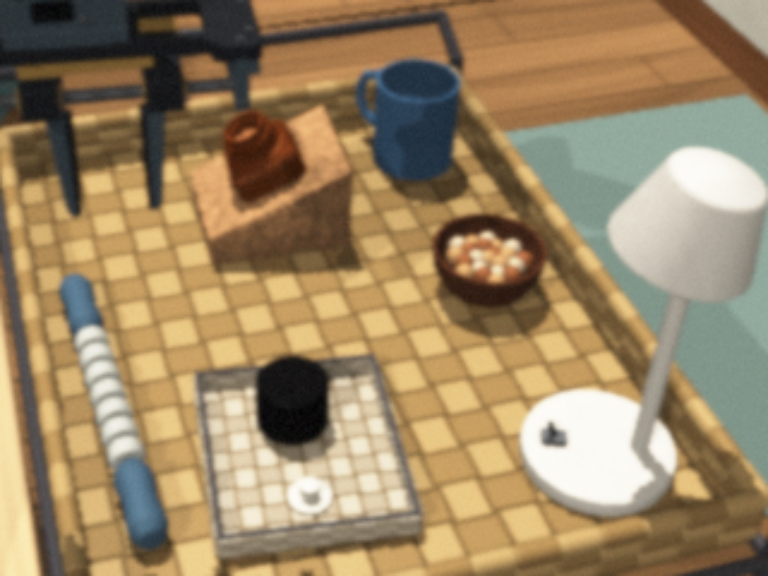

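View pics/topF.png

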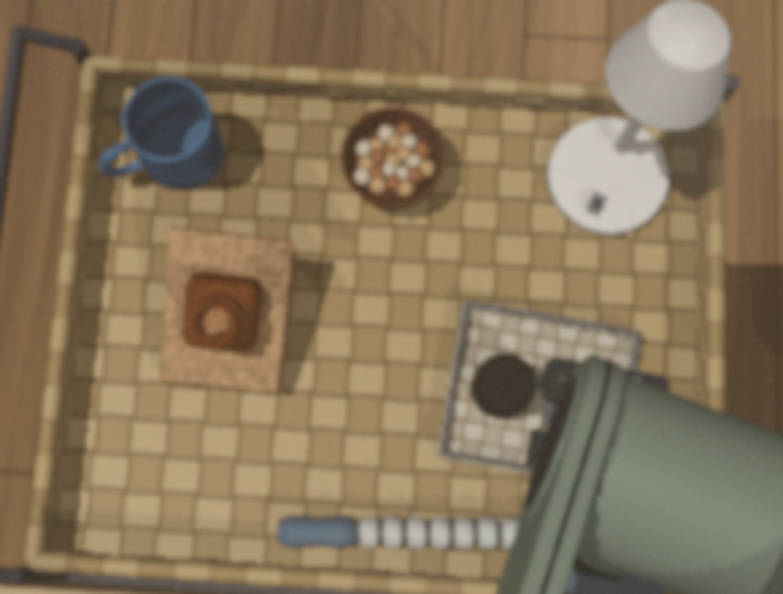

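The lid at (292,400) and the disc, knob up, at (310,494) both lie flat on the tray floor. The other objects haven't moved and the arm is clear of everything, so I'm handing the job in.

```bash
python3 -c "
from station import *
arm.finish_job(); print(get_t())"
```

```text
the job is handed in; nothing more can be done
the job is handed in; nothing more can be done
```

The lid and the sealing disc are both lying flat, side by side, in the tray. I handed the job in at about 37 s of the 72 s allowed.

- **Lid:** I turned it 250° anticlockwise in one grip, following the thread upward. It lifted free with no noticeable force. I lowered it into the tray until I felt contact, at the expected height (z = 14.0 mm), and then released it.
- **Disc:** I lifted it out by its knob and lowered it beside the lid. Contact came at z ≈ 13.3 mm against 13 expected, and then I released it.

**Last checks:** The final side picture shows the lid and the disc (knob up) flat on the tray floor. It also shows the jar open in its wedge, and the lamp, mug, bowl and stick looking undisturbed. The arm hid part of the tray and stick in the final top view, so for those I relied on the side view. Forces at every reading stayed at a few newtons.

**Disagreements:**
- The jaws closed to about 13.5 mm on the knob (15 mm nominal) and about 56.4 mm on the lid (57 mm nominal).
- The cameras differed by about 2 mm on the jar's axis.

Neither affected the work.

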